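# Clear the draining board and press the caddy into its corner

## Robot

A 6-joint arm with a two-finger parallel gripper is mounted at the origin on the work surface. World frame = base frame: x ahead of the robot, y to its left, z up, the work surface at z = 0. Lengths are in m, angles in rad, forces in N, time in s.
With the tool pointing down it reaches from about 0.2 to 0.875 m from the base axis. Payload 3.4 kg.
Tool frame: the origin (TCP) lies midway between the tips of the shut fingers; the grasp point (between the pads) lies 19 mm behind it; z points along the fingers, y is the line along which they close (so a half turn about z gives the same grasp; the last joint's range is limited). The gripper opens to 94 mm and grips with 3 to 60 N. Pads are 16 mm wide; open, the fingers measure 119 mm over their backs; the gripper's body (75 mm by 177 mm) begins 78 mm behind the grasp point.
Start: joints at [1.102, 0.276, 1.505, -0, 1.361, -0.121], TCP at [0.196, 0.541, 0.205] pointing down, gripper open.
Joint ranges: [-2.89, 2.89], [-0.75, 2.08], [0.22, 2.7], [-1.18, 4.32], [0.11, 2.71], [-2.7, 2.7]. Speed limits (rad/s): [2.57, 2.57, 3.14, 3.14, 3.14, 3.14].

## Interface

Orientations are given as a 3x3 rotation matrix whose columns are the frame's x, y, z axes.
In Python, from cell import * gives the robot as it stands.
- The arm moves only by the shell command python3 -m inch 'ROWS' [FORCE]. ROWS is JSON, a list that holds one entry, the list of rows, each a list of 5 numbers: the shift along the tool's x, y, z in mm, then the turn about the tool's z in degrees, then the closure, from 0 (fully open) to 1 (shut). A call has 1 to 10 rows; each row is the pose to reach, as a shift and turn from the pose commanded when the call began, along the tool's axes at that moment; what a row does not reach only later rows make up. A row lasts 1/12 s, in which the tool goes at most 41.7 mm and 7.16 degrees, less where a joint would pass 70% of its speed; a pose out of reach is approached as far as the arm can. A call with a gripper value outside its range is refused whole. The fingers move at their own pace and stop on an object; FORCE is the grip in N (left out, the last holds). Time passes only in rows, so rows that repeat a pose let the fingers close. It gives the time, the measured TCP pose, the force, the opening and the grip force at its end, in the units of the state.
- sense(): the state, without advancing time (a new reading comes with each control period).
- get_image(name): name is "scene" or "top" or "wrist"; returns a dict with "pixels" (384x512x3 uint8, red, green, blue), "range_z" (384x512 float32, m along the optical axis (not along the pixel's ray), 0 where there is no reading), "K" (3x3 intrinsics, pixels), "world_from_camera" (4x4, takes a point from camera to world coordinates); the wrist camera has in their place "tool_from_camera" (4x4, takes a point from camera to tool coordinates, whose origin is the TCP and whose axes are the flange's). Camera axes: x right, y up, looking along -z (the intrinsics and any distortion apply to the point x, -y, -z); pixel columns grow to the right and rows downward; lengths in m; the calibration is good to about 2 mm. A picture is of the moment at which its call begins: read the wrist's pose just before it.
- sign_off(): hands the job in; it is judged then, once.
The state is a dict: "time_s": time; "joint_positions": joint angles; "qvel": joint speeds; "joint_efforts": joint torques, N m; "tcp_pos": TCP position; "ee_rot": TCP orientation; "contact_force": force on the tool from outside, world axes, zero at the start; "torque": the same for the moment, N m; "finger_gap": opening from 0.0 (shut) to 1.0 (fully open); "grasp_force": force on a finger pad.
Only numpy, scipy, OpenCV 4.12 (cv2) and the standard library are available. Lean on these libraries where they do the work, as an engineer would, in place of code of your own. Each camera call takes 0.05 s, during which the arm holds its last target. There are 200 camera calls.

## Task

Put the yellow carton from the steel draining board into the blue tub, then place the green self-adhesive sponge caddy, upright, flat on the board, in the corner where the two raised rims meet, and press it firmly (some 10 N on each) against both rims at once, square and flush with them. The program finishes while the gripper is still holding the caddy and pressing it against both rims, so the tape can take; do not let go. Do not push the glass jar or the steel tin out of place.

Things in the scene. Friction and masses are not known exactly. Their poses are not given: they have to be found in the camera images.
- board: Fixed steel draining board, plate 270 (its x) x 250 (its y) x 8 mm thick, origin under its centre on the counter, seldom square to the robot. Two 12 mm thick rims, 60 mm tall above the plate, stand along its whole +x edge and its whole +y edge; the -x and -y edges are open. The plate and rims are rigid, do not move, and are smooth steel (friction about 0.25).
- back_rim: The rim along the board's +x edge; the caddy touches its inner (-x) face. Origin at the middle of its foot, on the plate; axes as the board's.
- side_rim: The rim along the board's +y edge; the caddy touches its inner (-y) face. Origin at the middle of its foot, on the plate; axes as the board's.
- corner (a point): The inner corner where the two rim faces meet, at the top of the plate (8 mm above the counter). Axes as the board's: the free area lies to -x and -y of it.
- caddy: Dark green rigid plastic sponge caddy with white tape strips, 0.2 to 0.4 kg, on the counter at first. Open-topped, 110 (its x) x 90 (its y) mm, walls and floor 4 mm thick, walls 60 mm tall. A solid grip bar crosses the middle (see caddy_grip), an empty compartment 43 mm wide either side of it. Origin under its centre. Either pair of its sides may go against the rims.
- caddy_grip (a point): Point in the caddy's upright grip bar: 16 mm thick (caddy's x), 60 mm long (y), its top 92 mm above the underside. The point is on its centre line, 70 mm above the underside; pinch the bar across its 16 mm here.
- carton: Yellow rigid carton with a red band, 40 (x) x 60 (y) x 90 mm tall, 0.1 to 0.2 kg, standing on the board in the corner region, some cm off both rims. Origin under its centre.
- carton_mid (a point): Centre of the carton, 45 mm above its underside.
- tub: Blue plastic open tub, loose, 220 (x) x 160 (y) x 80 mm tall outside, walls and floor about 4 mm, empty, on the counter to one side of the board (the caddy starts on the other side). Origin under its centre.
- jar: glass jar with brass lid, 60 mm across, 80 tall, a bystander; origin at its underside
- tin: small steel tin with a pale label, 66 mm across, 70 tall, a bystander; origin at its underside

How it is judged:
On the way, in this order (a step that is already met when the one before it is completed fails the run):
1. the carton is in the tub and let go (z of carton_mid in the frame of tub below 0.065 m and x of carton_mid in the frame of tub between -0.105 and 0.105 m and y of carton_mid in the frame of tub between -0.076 and 0.076 m and contact force between carton and the fingers below 0.2 N), for 0.2 s.
2. the caddy is held flat and square in the corner, pressed on both rims (contact force between caddy and back_rim above 3 N and contact force between caddy and side_rim above 3 N and (angle between the x axis of caddy and the x axis of board, either way round below 0.05 rad or angle between the x axis of caddy and the y axis of board, either way round below 0.05 rad) and angle between caddy's own z axis and vertical below 0.06 rad and z of caddy in the frame of corner between -0.003 and 0.006 m and x of caddy in the frame of corner between -0.065 and -0.035 m and y of caddy in the frame of corner between -0.065 and -0.035 m and contact force between caddy and the fingers above 1 N), for 0.3 s.
At the end, for the whole second after the job is handed in: Carton inside the tub, at rest and released; caddy at rest, its underside within 6 mm of the plate, tilted less than 0.06 rad, square to the board within 0.05 rad (either pair of sides), pushing on each rim with more than 3 N, in the fingers, through the last second (all of step 1 and all of step 2 and linear speed of caddy below 0.01 m/s and linear speed of carton below 0.02 m/s); the arm keeps its last pose, push and grip.
It fails at once if the jar or the tin was moved more than 40 mm (distance of any of jar, tin from where it was at the start of the episode above 0.04 m).
It also fails if it takes over 64 s, if anything falls off the work surface, if the arm or the gripper's body presses on something with over 40 N, if the wrist force passes 120 N, or if a joint passes its speed limit or range.

## Working session

There is one attempt and no reset: what is moved stays moved. The work goes in short steps, Python scripts to look and compute and a shell command to move; the robot and the scene stay as the last step left them, time stands still between calls to the robot, and variables do not carry over. Pictures are saved under pics/ and viewed, at most 10 in all, crops included, and the job is handed in when it is done.

```bash
ls; mkdir -p pics; cat > h.py <<'E'
from cell import *
import numpy as np, cv2
def grab(n,f):
    s=sense(); im=get_image(n)
    T=np.array(im["world_from_camera"]) if n!="wrist" else None
    if n=="wrist":
        W=np.eye(4);W[:3,:3]=np.array(s["ee_rot"]);W[:3,3]=s["tcp_pos"];T=W@np.array(im["tool_from_camera"])
    np.savez(f"pics/{f}.npz",p=im["pixels"],z=im["range_z"],K=im["K"],T=T)
    cv2.imwrite(f"pics/{f}.png",cv2.cvtColor(im["pixels"],cv2.COLOR_RGB2BGR))
def cloud(f):
    d=np.load(f"pics/{f}.npz");K=d["K"];z=d["z"];T=d["T"]
    v,u=np.mgrid[:384,:512]
    P=np.stack([(u-K[0,2])/K[0,0]*z,-(v-K[1,2])/K[1,1]*z,-z,np.ones_like(z)],-1)@T.T
    return d["p"],np.where(z[...,None]>0,P[...,:3],np.nan)
E
python3 - <<'E'
from h import *
grab("top","top0");grab("scene","scene0")
s=sense();print(s)
p,P=cloud("top0")
d=np.load("pics/top0.npz");print(d["K"],d["T"])
a=cv2.imread("pics/top0.png");b=cv2.imread("pics/scene0.png")
cv2.imwrite("pics/top0b.png",cv2.resize(a,(800,600)))
E
```

```text
pics
{'time_s': 0.1, 'joint_positions': array([ 1.10198837e+00,  2.76506610e-01,  1.50597314e+00, -1.45076172e-05,
        1.36070748e+00, -1.21025060e-01]), 'qvel': array([ 0.00012223, -0.00098111, -0.00364411, -0.0004555 , -0.0015056 ,
       -0.00052296]), 'joint_efforts': array([ 1.74378380e-03, -4.05454695e+01, -2.37781137e+01,  7.02407677e-02,
        2.98316614e-02, -6.72420379e-05]), 'tcp_pos': array([0.19576455, 0.54011724, 0.20471889]), 'ee_rot': array([[-9.40131615e-01,  3.40810864e-01, -7.07807728e-04],
       [ 3.40811552e-01,  9.40130546e-01, -1.42894224e-03],
       [ 1.78432625e-04, -1.58462283e-03, -9.99998729e-01]]), 'contact_force': array([ 0.54131643, -0.74245476,  0.27884662]), 'torque': array([ 0.0272167 ,  0.01363908, -0.01196579]), 'grasp_force': 0.0, 'finger_gap': 1.0004663810055394}
[[437.28762853   0.         248.57802242]
 [  0.         437.28762853 196.17734366]
 [  0.           0.           1.        ]] [[-0.01480881  0.98020351 -0.19743805  0.36188025]
 [-0.99982851 -0.01671228 -0.00797803 -0.00232699]
 [-0.01111973  0.19728605  0.9802829   1.08867679]
 [ 0.          0.          0.          1.        ]]
```

View pics/top0b.png

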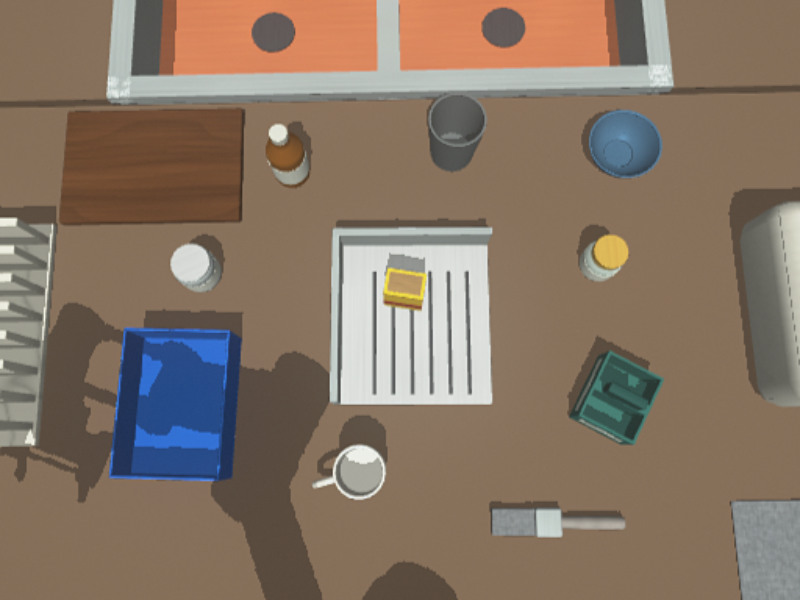

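View pics/scene0.png

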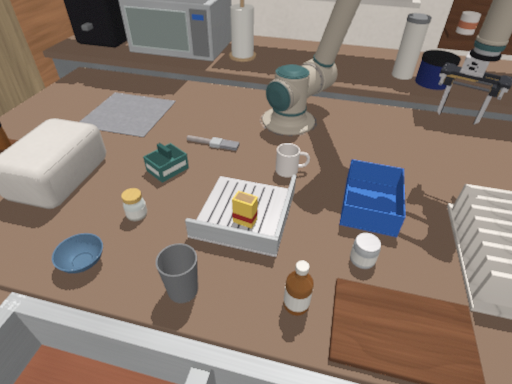

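The top view (800x600) shows the board with its rims at the top (+x) and left (+y), and the carton at about (405,287). The caddy is at (617,397), turned about 30°. The tub is at (175,403), the jar at (605,258) and the tin at (195,267).

```bash
python3 - <<'E'
from h import *
p,P=cloud("top0")
hsv=cv2.cvtColor(p,cv2.COLOR_RGB2HSV);H,S,V=hsv[...,0].astype(int),hsv[...,1],hsv[...,2]
v,u=np.mgrid[:384,:512]
def box(x0,y0,x1,y1): k=.64;return (u>x0*k)&(u<x1*k)&(v>y0*k)&(v<y1*k)
X,Y,Z=P[...,0],P[...,1],P[...,2]
def rect(n,m):
    q=P[m][:,:2].astype(np.float32); r=cv2.minAreaRect(q*1000); print(n,m.sum(),np.round(r[0],1),np.round(r[1],1),round(r[2],2),'z',np.nanpercentile(Z[m],[2,50,98]).round(3))
rect("carton top",box(370,250,440,320)&(Z>.09))
b=box(320,215,505,415)
rect("board plate",b&(abs(Z-.008)<.006)&(V>110)&(S<60))
rect("rims",b&(Z>.060)&(Z<.075)&(S<60))
c=box(560,335,675,455)
rect("caddy rim",c&(Z>.054)&(Z<.066))
rect("bar",c&(Z>.085))
t=box(95,310,255,495)
rect("tub rim",t&(Z>.073)&(Z<.09))
rect("jar",box(575,225,640,290)&(Z>.07)); rect("tin",box(160,235,225,295)&(Z>.06))
rect("mug",box(305,435,395,505)&(Z>.05))
# rim lines
q=b&(Z>.060)&(Z<.075)&(S<60)
r1=P[q&box(345,215,490,260)];r2=P[q&box(320,245,350,400)]
for r in (r1,r2):
    l=cv2.fitLine(r[:,:2].astype(np.float32),cv2.DIST_HUBER,0,.01,.01).ravel();print(l.round(4),np.degrees(np.arctan2(l[1],l[0])).round(2))
E
```

```text
carton top 444 [596.  -18.5] [59.8 40.4] 79.89 z [0.094 0.098 0.102]
board plate 8314 [570.1 -27.3] [257.5 291.8] 89.12 z [0.004 0.008 0.012]
rims 1125 [557.9 -27.9] [249.5 270.5] 88.81 z [0.061 0.068 0.072]
caddy rim 466 [ 426.1 -338. ] [ 90.9 111.2] 60.9 z [0.055 0.06  0.064]
bar 196 [ 426.2 -337.7] [58.2 16.9] 60.74 z [0.086 0.092 0.096]
tub rim 760 [427.  329.5] [161.7 220.1] 87.64 z [0.074 0.08  0.084]
jar 395 [ 644.6 -333.4] [51.9 50.8] 87.05 z [0.073 0.08  0.083]
tin 523 [641.5 312.2] [62.8 59.6] 12.67 z [0.061 0.07  0.074]
mug 308 [314.7  61.6] [ 73.7 101.9] 44.18 z [0.053 0.083 0.089]
[ 0.0156  0.9999  0.6858 -0.0385] 89.11
[ 0.9999 -0.0113  0.5441  0.0891] -0.65
```

```bash
cat > d.py <<'E'
# python3 d.py x y z(mm) yaw_of_tool_y(deg): shift along tool axes and turn still needed
import sys;from h import *
s=sense();R=np.array(s["ee_rot"]);p=np.array(s["tcp_pos"])*1000
print("t",round(s["time_s"],2),"tcp",p.round(1),"yaw",np.degrees(np.arctan2(R[1,1],R[0,1])).round(2),"F",np.round(s["contact_force"],1),"M",np.round(s["torque"],2),"gap",round(s["finger_gap"]*94,1),"grip",round(s["grasp_force"],1),"tilt",R[:2,2].round(4))
if len(sys.argv)>4:
    g=np.array(list(map(float,sys.argv[1:5])));y=np.degrees(np.arctan2(R[1,1],R[0,1]))
    print("need",(R.T@(g[:3]-p)).round(1),"turn",round((y-g[3]+90)%180-90,2))
E
M='python3 -m inch'
python3 -m inch '[[[-567,-389,5,80,0],[-567,-389,5,80,0],[-567,-389,5,80,0],[-567,-389,5,80,0],[-567,-389,5,80,0],[-567,-389,5,80,0],[-567,-389,5,80,0],[-567,-389,5,80,0],[-567,-389,5,80,0],[-567,-389,5,80,0]]]' 30
python3 d.py 596 -18.5 200 -10.1
```

```text
time_s: 0.93
tcp_pos: [0.4391, 0.2, 0.2023]
ee_rot: [[0.033, 0.999, -0.0], [0.999, -0.033, 0.0], [0.0, -0.0, -1.0]]
contact_force: [0.2, -0.3, -0.5]
finger_gap: 0.999
grasp_force: 0.0
t 0.93 tcp [439.1 200.  202.3] yaw -1.9 F [ 0.2 -0.3 -0.5] M [-0.02  0.04  0.  ] gap 93.9 grip 0.0 tilt [-0.0003  0.0001]
need [-213.2  164.     2.2] turn 8.2
```

```bash

python3 -m inch '[[[-213,164,2,8,0],[-213,164,2,8,0],[-213,164,2,8,0],[-213,164,2,8,0],[-213,164,2,8,0],[-213,164,2,8,0],[-213,164,2,8,0],[-213,164,2,8,0],[-213,164,2,8,0],[-213,164,2,8,0]]]' >/dev/null
python3 d.py 596 -18.5 56 -10.1
python3 - <<'E'
from h import *
grab("wrist","w1")
p,P=cloud("w1");m=(P[...,2]>.09)&(P[...,2]<.11)&(abs(P[...,0]-.596)<.06)&(abs(P[...,1]+.018)<.06)
print(m.sum(),cv2.minAreaRect(P[m][:,:2].astype(np.float32)*1000),np.nanmedian(P[m][:,2]))
E
```

```text
t 1.77 tcp [595.6 -14.1 200. ] yaw -9.52 F [ 0.3  0.6 -0.4] M [-0.08  0.03  0.01] gap 94.0 grip 0.0 tilt [-0.0019  0.0014]
need [ -4.4   1.4 144. ] turn 0.58
2931 ((597.6766967773438, -19.114727020263672), (59.85112762451172, 39.3831787109375), 79.8418960571289) 0.09768856135069431
```

View pics/w1.png

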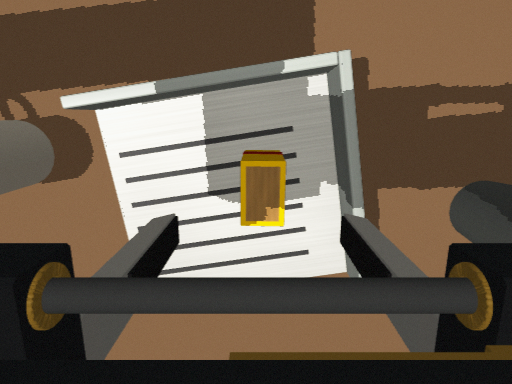

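The wrist picture shows the carton at (263,190) between the open fingers, short side along the closing line, with no obstacle around it. Next I descend and grip.

```bash

python3 -m inch '[[[-5,2,36,0.5,0],[-5,2,70,0.5,0],[-5,2,100,0.5,0],[-5,2,125,0.5,0],[-5,2,145,0.5,0],[-5,2,145,0.5,0],[-5,2,145,0.5,0.7],[-5,2,145,0.5,0.7],[-5,2,145,0.5,0.7],[-5,2,145,0.5,0.7]]]' 25 >/dev/null
python3 d.py 
python3 -m inch '[[[0,0,0,0,0.7],[0,0,0,0,0.7],[0,0,-20,0,0.7],[0,0,-50,0,0.7],[0,0,-85,0,0.7],[0,0,-120,0,0.7],[0,0,-145,0,0.7],[0,0,-145,0,0.7]]]' 25 >/dev/null
python3 d.py 427 329.5 180 -2.4
```

```text
t 2.65 tcp [599.2 -20.5  57.3] yaw -10.02 F [-0.3 -0.3  0.2] M [-0.02  0.07 -0.02] gap 70.9 grip 0.0 tilt [ 0.0034 -0.0004]
t 3.32 tcp [601.6 -21.3 207.2] yaw -10.06 F [ 1.5 -0.   1.2] M [-0.1   0.05  0.02] gap 28.2 grip 0.0 tilt [ 0.0123 -0.0017]
need [ 314.9 -233.5   24.4] turn -7.66
```

The fingers were too slow and hadn't closed before the lift. I'll check the carton before retrying.

```bash

python3 -m inch '[[[0,0,0,0,0],[0,0,0,0,0],[0,0,0,0,0],[0,0,0,0,0],[0,0,0,0,0],[0,0,0,0,0],[0,0,0,0,0],[0,0,0,0,0],[0,0,0,0,0],[0,0,0,0,0]]]' 25 >/dev/null
python3 - <<'E'
from h import *
grab("wrist","w2")
p,P=cloud("w2");m=(P[...,2]>.09)&(P[...,2]<.11)&(abs(P[...,0]-.596)<.06)&(abs(P[...,1]+.018)<.06)
print(m.sum(),cv2.minAreaRect(P[m][:,:2].astype(np.float32)*1000),np.nanmedian(P[m][:,2]))
E
python3 d.py 597.5 -19 56 -10.1
```

```text
2989 ((597.229248046875, -19.580257415771484), (60.835201263427734, 40.036067962646484), 79.27471160888672) 0.09767876948829879
t 4.2 tcp [598.1 -20.7 200.5] yaw -10.05 F [0.6 0.5 0.2] M [-0.09  0.08 -0.02] gap 92.9 grip 0.0 tilt [0.0002 0.0001]
need [  1.6  -0.9 144.5] turn 0.05
```

The carton hasn't moved, so I'll try again with a longer close.

```bash

python3 -m inch '[[[1.5,-1,36,0,0.3],[1.5,-1,70,0,0.3],[1.5,-1,100,0,0.3],[1.5,-1,125,0,0.3],[1.5,-1,145,0,0.3],[1.5,-1,145,0,0.3],[1.5,-1,145,0,0.7],[1.5,-1,145,0,0.7],[1.5,-1,145,0,0.7],[1.5,-1,145,0,0.7]]]' 25 >/dev/null
python3 -m inch '[[[0,0,0,0,0.7],[0,0,0,0,0.7],[0,0,0,0,0.7],[0,0,0,0,0.7],[0,0,0,0,0.7],[0,0,0,0,0.7]]]' 25 >/dev/null
python3 d.py
```

```text
t 5.53 tcp [598.3 -19.2  57.1] yaw -10.05 F [-1.4  0.2  6.8] M [-0.03  0.25 -0.04] gap 39.5 grip 25.0 tilt [ 0.0028 -0.0003]
```

```bash

python3 -m inch '[[[0,0,-20,0,0.7],[0,0,-50,0,0.7],[0,0,-85,0,0.7],[0,0,-120,0,0.7],[0,0,-145,0,0.7],[0,0,-145,0,0.7],[0,0,-145,0,0.7]]]' >/dev/null
python3 d.py 427 329.5 190 -2.4
```

```text
t 6.12 tcp [597.8 -19.1 201.5] yaw -10.05 F [-0.3 -0.7 -1.6] M [-0.07  0.08 -0.01] gap 40.5 grip 25.0 tilt [ 0.0029 -0.0003]
need [ 313.5 -229.    10.9] turn -7.65
```

```bash

python3 -m inch '[[[18,-13,0,-1,0.7],[45,-33,0,-2,0.7],[75,-55,0,-3,0.7],[106,-78,0,-4,0.7],[138,-101,0,-5,0.7],[170,-124,0,-6,0.7],[202,-147,0,-7,0.7],[234,-171,0,-7.5,0.7],[266,-194,0,-7.5,0.7],[290,-212,0,-7.5,0.7]]]' >/dev/null
python3 -m inch '[[[15,-12,5,0,0.7],[22,-17,25,0,0.7],[23,-17,55,0,0.7],[23,-17,85,0,0.7],[23,-17,110,0,0.7],[23,-17,130,0,0.7],[23,-17,140,0,0.7],[23,-17,140,0,0.7],[23,-17,140,0,0.7]]]' >/dev/null
python3 d.py 427 329.5 57 -2.4
```

```text
t 7.7 tcp [422.4 326.7  59.4] yaw -2.55 F [-0.9 -0.4 -0.3] M [-0.14  0.06  0.04] gap 39.8 grip 25.0 tilt [-0.0023 -0.0013]
need [3.  4.5 2.4] turn -0.15
```

```bash

python3 -m inch '[[[0,0,3,0,0.7],[0,0,5.5,0,0.7],[0,0,5.5,0,0.7],[0,0,5.5,0,0.3],[0,0,5.5,0,0.3],[0,0,5.5,0,0.3],[0,0,5.5,0,0.3],[0,0,5.5,0,0.3],[0,0,5.5,0,0.3]]]' >/dev/null
python3 d.py
python3 -m inch '[[[0,0,-20,0,0.3],[0,0,-50,0,0.3],[0,0,-85,0,0.3],[0,0,-120,0,0.3],[0,0,-145,0,0.5],[0,0,-145,0,0.5],[0,0,-145,0,0.5]]]' >/dev/null
python3 - <<'E'
from h import *
grab("top","t2");cv2.imwrite("pics/t2c.png",cv2.imread("pics/t2.png")[180:330,40:220].repeat(3,0).repeat(3,1))
p,P=cloud("t2");m=(abs(P[...,0]-.427)<.1)&(abs(P[...,1]-.33)<.065)&(abs(P[...,2]-.095)<.015)
print(m.sum(), m.sum()>0 and cv2.minAreaRect(P[m][:,:2].astype(np.float32)*1000))
E
python3 d.py 426 -338 180 -29.2
```

```text
t 8.45 tcp [423.3 327.3  55.1] yaw -2.55 F [ 0.3 -0.2 -0.3] M [-0.12  0.07  0.01] gap 65.9 grip 0.0 tilt [0.0003 0.0002]
503 ((421.5767822265625, 327.22314453125), (61.085914611816406, 38.53659439086914), 88.58336639404297)
t 9.08 tcp [422.9 327.  199.8] yaw -2.54 F [ 0.3  0.3 -0.1] M [-0.11  0.05 -0.02] gap 47.5 grip 0.0 tilt [0. 0.]
need [-664.2   32.7   19.8] turn 26.66
```

View pics/t2c.png

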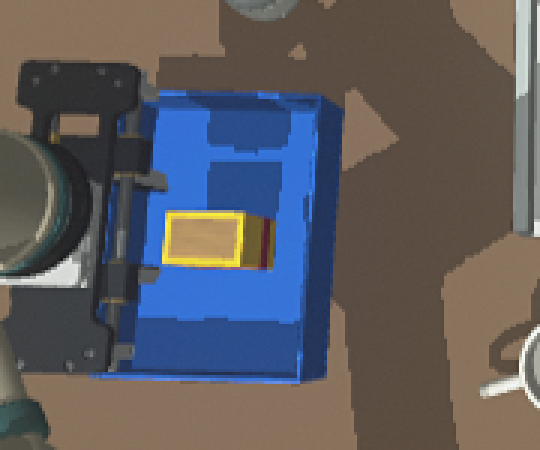

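The carton stands upright in the tub (crop (215,240)) and is released. Now to the caddy.

```bash

python3 -m inch '[[[-20,1,0,3,0.5],[-60,3,0,6,0.5],[-100,5,0,9,0.5],[-140,7,0,12,0.5],[-180,9,0,15,0.5],[-220,11,0,18,0.5],[-260,13,0,21,0.5],[-300,15,0,24,0.5],[-340,17,0,26.5,0.5],[-380,19,0,26.5,0.5]]]' >/dev/null
python3 d.py 426 -338 180 -29.2
```

```text
t 9.92 tcp [423.4 -54.7 198.1] yaw -29.13 F [ 0.9  0.9 -0.1] M [-0.08  0.05 -0.  ] gap 46.9 grip 0.0 tilt [-0.0035  0.0013]
need [-246.2  140.2   17.7] turn 0.07
```

```bash

python3 -m inch '[[[-34,19,0,0,0.5],[-68,39,0,0,0.5],[-102,58,0,0,0.5],[-136,77,0,0,0.5],[-170,97,0,0,0.5],[-204,116,0,0,0.5],[-230,131,0,0,0.5],[-246,140,0,0,0.5],[-246,140,0,0,0.5],[-246,140,0,0,0.5]]]' >/dev/null
python3 - <<'E'
from h import *
grab("wrist","w3")
p,P=cloud("w3");d=np.hypot(P[...,0]-.426,P[...,1]+.338)
for lo,hi,r in((.085,.1,.045),(.054,.066,.085)):
    m=(P[...,2]>lo)&(P[...,2]<hi)&(d<r)
    print(m.sum(),cv2.minAreaRect(P[m][:,:2].astype(np.float32)*1000),np.nanmedian(P[m][:,2]))
E
python3 d.py 426 -338 52 -29.2
```

```text
1108 ((426.4618835449219, -338.69500732421875), (59.47671890258789, 15.378168106079102), 61.2382926940918) 0.0913022835306887
1852 ((426.3890075683594, -339.4176025390625), (90.23139190673828, 110.19217681884766), 60.978816986083984) 0.05937541041349237
t 10.8 tcp [ 427.6 -334.6  198.6] yaw -29.05 F [-0.6 -0.4  0.3] M [-0.05  0.13  0.01] gap 46.8 grip 0.0 tilt [-0.0019  0.0035]
need [ -4.1   0.8 146.6] turn 0.15
```

View pics/w3.png

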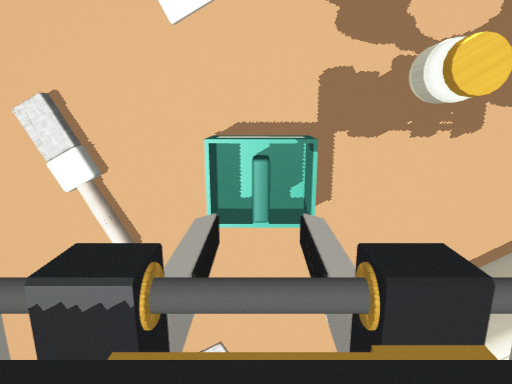

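The wrist view shows the bar at (261,188), centred between the fingers and aligned with them. Next I descend and pinch.

```bash

python3 -m inch '[[[-4.5,1.5,30,0,0.5],[-4.5,1.5,60,0,0.5],[-4.5,1.5,90,0,0.5],[-4.5,1.5,115,0,0.5],[-4.5,1.5,132,0,0.5],[-4.5,1.5,142,0,0.5],[-4.5,1.5,146,0,0.5],[-4.5,1.5,146,0,0.5],[-4.5,1.5,146,0,0.5]]]' 50 >/dev/null
python3 d.py 426.3 -338.9 52 -28.9
python3 -m inch '[[[0,0,0,0,1],[0,0,0,0,1],[0,0,0,0,1],[0,0,0,0,1],[0,0,0,0,1],[0,0,0,0,1],[0,0,0,0,1],[0,0,0,0,1],[0,0,0,0,1],[0,0,0,0,1]]]' 50 >/dev/null
python3 d.py
```

```text
t 11.55 tcp [ 428.  -340.8   54.9] yaw -29.0 F [-0.5  1.   0.2] M [-0.03  0.09 -0.04] gap 47.4 grip 0.0 tilt [ 0.0012 -0.0009]
need [ 0.8 -2.4  2.8] turn -0.1
t 12.38 tcp [ 426.6 -340.7   54.2] yaw -29.04 F [-4.2  1.6  6.7] M [ 0.21  0.64 -0.02] gap 15.9 grip 50.0 tilt [-0.0011  0.0005]
```

```bash

python3 -m inch '[[[0,0,-8,0,1],[0,0,-30,0,1],[0,0,-60,0,1],[0,0,-90,0,1],[0,0,-110,0,1],[0,0,-116,0,1],[0,0,-116,0,1],[0,0,-116,0,1]]]' >/dev/null
python3 d.py 600 10 170 -1
```

```text
t 13.05 tcp [ 427.  -340.4  168.9] yaw -29.05 F [-0.2 -0.1 -3.1] M [-0.06  0.14  0.02] gap 15.4 grip 50.0 tilt [-0.0008  0.0012]
need [390.4 -18.9  -0.9] turn -28.05
```

```bash

python3 -m inch '[[[15,-1,0,-2,1],[45,-2,0,-5,1],[80,-4,0,-8,1],[115,-6,0,-12,1],[150,-7,0,-16,1],[185,-9,0,-20,1],[220,-11,0,-24,1],[255,-12,0,-28,1],[285,-14,0,-28,1],[310,-15,0,-28,1]]]' >/dev/null
python3 d.py 600 10 170 -1
python3 -m inch '[[[0,0,0,0,1],[0,0,0,0,1],[0,0,0,0,1]]]' >/dev/null
python3 - <<'E'
from h import *
grab("wrist","w4");grab("top","t4")
p,P=cloud("w4")
s=cv2.cvtColor(p,cv2.COLOR_RGB2HSV)[...,1]
# plate-level & rim-top points
m=(abs(P[...,2]-.068)<.006)&(s<70)&(P[...,0]>.40)&(P[...,0]<.72)&(abs(P[...,1])<.2)
print(m.sum());q=P[m]
a=q[(q[:,0]>.672)&(q[:,1]<.07)&(q[:,1]>-.14)];b=q[(q[:,1]>.075)&(q[:,1]<.12)&(q[:,0]<.66)]
for r in(a,b):
    if len(r)>20:
        l=cv2.fitLine(r[:,:2].astype(np.float32),cv2.DIST_HUBER,0,.01,.01).ravel();print(len(r),l.round(4),r.min(0).round(4),r.max(0).round(4))
E
python3 d.py 600 10 170 -1
```

```text
t 13.88 tcp [564.1 -59.9 167.3] yaw -0.97 F [-1.  -0.4 -3.1] M [-0.13  0.05  0.  ] gap 15.7 grip 50.0 tilt [-0.0042  0.002 ]
need [70.5 34.7 -2.7] turn 0.03
7467
3680 [ 0.0128  0.9999  0.6871 -0.0212] [ 0.6804 -0.1337  0.062 ] [0.6954 0.0699 0.0702]
3138 [ 0.9999 -0.017   0.5409  0.085 ] [0.4268 0.0805 0.062 ] [0.66   0.0906 0.0699]
t 14.23 tcp [563.8 -63.5 168.9] yaw -1.11 F [-0.2 -0.2 -2.9] M [-0.08  0.05  0.04] gap 15.8 grip 50.0 tilt [-0.0021  0.0001]
need [74.2 34.8 -1.2] turn -0.11
```

View pics/w4.png

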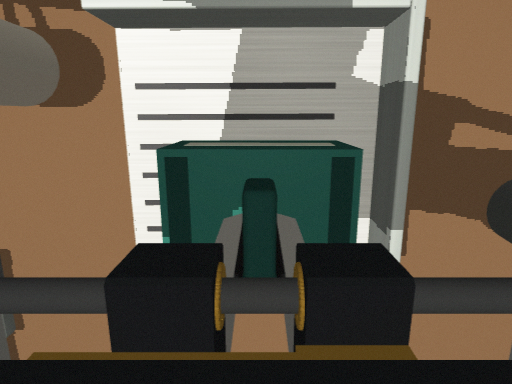

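```bash

python3 -m inch '[[[20,10,0,0,1],[45,23,15,0,1],[65,34,40,0,1],[76,40,65,0,1],[79,41,80,0,1],[79,41,90,0,1],[79,41,97,0,1],[79,41,100,0,1],[79,41,100,0,1],[79,41,100,0,1]]]' >/dev/null
python3 d.py 605 15 63 -0.9
```

```text
t 15.07 tcp [607.7  14.7  70.9] yaw -1.11 F [-0.3 -0.1 -2.3] M [-0.09  0.02  0.05] gap 15.6 grip 50.0 tilt [ 0.0017 -0.0002]
need [ 0.2 -2.7  7.9] turn -0.21
```

```bash

python3 -m inch '[[[0,0,2,0,1],[0,0,4,0,1],[0,0,6,0,1],[0,0,6,0,1],[0,0,6,0,1]]]' >/dev/null;python3 d.py
python3 -m inch '[[[0,0,1,0,1],[0,0,2,0,1],[0,0,2,0,1],[0,0,2,0,1]]]' >/dev/null;python3 d.py
python3 -m inch '[[[0,0,1,0,1],[0,0,1,0,1],[0,0,1,0,1]]]' >/dev/null;python3 d.py
```

```text
t 15.48 tcp [607.1  15.6  63.9] yaw -1.04 F [ 0.3 -0.1 -2.6] M [-0.02  0.09 -0.05] gap 15.6 grip 50.0 tilt [-0.      0.0001]
t 15.82 tcp [607.4  15.6  62.2] yaw -1.04 F [-0.1  0.4 -0.7] M [-0.03  0.1   0.05] gap 15.8 grip 50.0 tilt [0.0005 0.0001]
t 16.07 tcp [607.4  15.6  62.1] yaw -1.04 F [-1.3  0.9  4.6] M [-0.01  0.57  0.01] gap 15.7 grip 50.0 tilt [0.0009 0.    ]
```

```bash

python3 -m inch '[[[2,4,-0.5,0,1],[5,8,-0.5,0,1],[8,12,-0.5,0,1],[10,14,-0.5,0,1],[12,16,-0.5,0,1],[12,16,-0.5,0,1],[12,16,-0.5,0,1]]]' >/dev/null;python3 d.py
python3 -m inch '[[[0,1,0,0,1],[0,2,0,0,1],[0,3,0,0,1],[0,3,0,0,1],[0,3,0,0,1]]]' >/dev/null;python3 d.py
python3 -m inch '[[[1,0,0,0,1],[2,0,0,0,1],[3,0,0,0,1],[3,0,0,0,1],[3,0,0,0,1]]]' >/dev/null;python3 d.py
```

```text
t 16.65 tcp [624.5  27.3  62.2] yaw -1.01 F [-1.4 -0.7  4.5] M [-0.21  0.59  0.09] gap 15.9 grip 50.0 tilt [ 0.0015 -0.0005]
t 17.07 tcp [626.5  27.6  62.2] yaw -1.04 F [-3.1 -0.9  7.2] M [-0.15  0.63 -0.03] gap 15.4 grip 50.0 tilt [-0.0001  0.0002]
t 17.48 tcp [627.7  29.8  62.2] yaw -1.0 F [-0.6 -2.9  5.4] M [-0.33  0.62  0.09] gap 16.0 grip 50.0 tilt [ 0.0019 -0.0013]
```

```bash

python3 -m inch '[[[0,1,0,0,1],[0,2,0,0,1],[0,2,0,0,1],[0,2,0,0,1]]]' >/dev/null;python3 d.py
python3 -m inch '[[[1,0,0,0,1],[2,0,0,0,1],[3,0,0,0,1],[3,0,0,0,1],[3,0,0,0,1]]]' >/dev/null;python3 d.py
python3 -m inch '[[[1,0,0,0,1],[2,0,0,0,1],[3,0,0,0,1],[3,0,0,0,1],[3,0,0,0,1]]]' >/dev/null;python3 d.py
```

```text
t 17.82 tcp [628.2  30.   62.2] yaw -1.02 F [-4.2 -1.7  6.4] M [-0.33  0.65  0.06] gap 15.8 grip 50.0 tilt [-0.0009 -0.0007]
t 18.23 tcp [628.2  31.7  62.3] yaw -0.99 F [-4.7 -5.3  7.7] M [-0.82  0.76  0.01] gap 15.9 grip 50.0 tilt [-0.0008 -0.003 ]
t 18.65 tcp [628.2  34.7  62.3] yaw -0.99 F [-3.9 -4.6  8.1] M [-0.87  0.8   0.03] gap 15.5 grip 50.0 tilt [-0.0009 -0.003 ]
```

```bash

python3 -m inch '[[[1,0,0,0,1],[2,0,0,0,1],[2,0,0,0,1],[2,0,0,0,1]]]' >/dev/null;python3 d.py
python3 -m inch '[[[1,0,0,0,1],[1,0,0,0,1],[1,0,0,0,1]]]' >/dev/null;python3 d.py
python3 -m inch '[[[1,1,0,0,1],[1,1,0,0,1],[1,1,0,0,1]]]' >/dev/null;python3 d.py
```

```text
t 18.98 tcp [628.3  35.1  62.4] yaw -0.95 F [-4.7 -8.2  8.5] M [-1.28  0.81  0.09] gap 15.9 grip 50.0 tilt [-0.0009 -0.0056]
t 19.23 tcp [628.4  35.1  62.4] yaw -0.94 F [-4.7 -9.3  8.5] M [-1.53  0.8   0.17] gap 15.8 grip 50.0 tilt [-0.0009 -0.0071]
t 19.48 tcp [628.4  35.2  62.4] yaw -0.93 F [ -7.6 -13.6   9.7] M [-1.86  0.9   0.13] gap 15.6 grip 50.0 tilt [-0.0028 -0.0087]
```

```bash

python3 -m inch '[[[0,1,0,0,1],[0,1.5,0,0,1],[0,1.5,0,0,1],[0,1.5,0,0,1],[0,1.5,0,0,1],[0,1.5,0,0,1]]]' >/dev/null;python3 d.py
python3 - <<'E'
from h import *
grab("wrist","w5");grab("top","t5")
a=cv2.imread("pics/t5.png")[130:270,195:335];b=cv2.imread("pics/w5.png")
cv2.imwrite("pics/f.png",np.hstack([cv2.resize(b,(512,384)),cv2.resize(a,(284,384))]))
for n in("w5","t5"):
    p,P=cloud(n);h=cv2.cvtColor(p,cv2.COLOR_RGB2HSV)
    g=(h[...,0]>65)&(h[...,0]<95)&(h[...,1]>90)&(abs(P[...,0]-.628)<.07)&(abs(P[...,1]-.036)<.07)
    m=g&(P[...,2]>.06)&(P[...,2]<.078);q=P[m];print(n,len(q))
    if len(q)>50:
        print(cv2.minAreaRect(q[:,:2].astype(np.float32)*1000),"plane",np.linalg.lstsq(np.c_[q[:,:2],np.ones(len(q))],q[:,2],rcond=None)[0].round(3),np.median(q[:,2]))
E
python3 d.py
```

```text
t 19.98 tcp [628.3  35.2  62.4] yaw -0.92 F [-10.9 -12.6  11.9] M [-1.97  1.08  0.15] gap 15.5 grip 50.0 tilt [-0.0055 -0.0088]
w5 4199
((628.2434692382812, 53.9831428527832), (55.58812713623047, 109.86134338378906), 89.06121826171875) plane [-0.001  0.028  0.066] 0.06743429099444498
t5 0
t 20.08 tcp [628.3  35.2  62.4] yaw -0.92 F [-11.1 -13.   12.2] M [-1.95  1.02  0.1 ] gap 15.6 grip 50.0 tilt [-0.0055 -0.0088]
```

View pics/f.png

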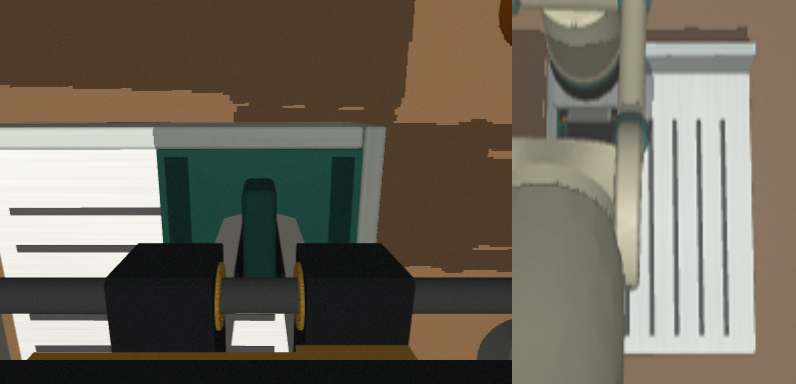

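```bash
python3 - <<'E'
from h import *
p,P=cloud("w5");h=cv2.cvtColor(p,cv2.COLOR_RGB2HSV)
g=(h[...,0]>65)&(h[...,0]<95)&(h[...,1]>90)&(P[...,2]>.055)&(P[...,2]<.105)
for x0,x1 in((.570,.576),(.680,.684),(.622,.634)):
  for y in np.arange(.0,.085,.008):
    m=g&(P[...,0]>x0)&(P[...,0]<x1)&(P[...,1]>y)&(P[...,1]<y+.008)
    if m.sum()>8: print(x0,y.round(3),m.sum(),np.percentile(P[m][:,2],[50,90]).round(4))
r=(h[...,1]<70)&(abs(P[...,2]-.068)<.006);q=P[r&(P[...,1]>.08)&(P[...,1]<.095)];print("side rim top z",np.median(q[:,2]))
E
```

```text
0.57 0.024 22 [0.0676 0.0685]
0.57 0.032 63 [0.0678 0.0685]
0.57 0.04 62 [0.0678 0.0686]
0.57 0.048 64 [0.0677 0.0684]
0.57 0.056 60 [0.0677 0.0684]
0.57 0.064 57 [0.0676 0.0685]
0.57 0.072 58 [0.0675 0.0684]
0.57 0.08 19 [0.0674 0.0682]
0.68 0.024 29 [0.0677 0.0684]
0.68 0.032 65 [0.0677 0.0684]
0.68 0.04 70 [0.0678 0.0686]
0.68 0.048 74 [0.0677 0.0683]
0.68 0.056 79 [0.0676 0.0682]
0.68 0.064 89 [0.0674 0.0683]
0.68 0.072 95 [0.0673 0.0682]
0.68 0.08 14 [0.0672 0.0683]
0.622 0.024 348 [0.0998 0.1006]
0.622 0.032 403 [0.0998 0.1005]
0.622 0.04 422 [0.0997 0.1004]
0.622 0.048 426 [0.0996 0.1003]
0.622 0.056 460 [0.0996 0.1004]
0.622 0.064 715 [0.0829 0.0991]
0.622 0.072 334 [0.0675 0.0684]
0.622 0.08 79 [0.0675 0.0685]
side rim top z 0.0673314611193844
```

The wrist view shows the caddy flush with both rims ((160–365, 150) and right edge 362). Its wall tops are level to within 1 mm, and the arm is pressing steadily at about 11 N and 13 N. Handing in.

```bash
python3 -c "
from cell import *
print(sign_off())"
```

```text
the job is handed in; nothing more can be done
None
```

The carton is standing released in the blue tub, and the gripper is still holding the caddy flat and square in the corner, with the wrist reading about 11 N towards the back rim and 13 N towards the side rim; the job was handed in at about 20 s, and no verdict came back.

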